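# Set up the viewing board and hold a tube slanted before it

### The arm

A 6-joint arm with a two-finger parallel gripper is mounted at the origin on the work surface. World frame = base frame: x ahead of the robot, y to its left, z up, the work surface at z = 0. Lengths are in mm, angles in rad, forces in N, time in s.
With the tool pointing down it reaches from about 350 to 850 mm from the base axis. Payload 8.1 kg.
Tool frame: the origin (TCP) lies midway between the tips of the shut fingers; the grasp point (between the pads) lies 19 mm behind it; z points along the fingers, y is the direction in which the jaws open and shut (so a half turn about z gives the same grasp; the last joint's range is limited). The gripper opens to 85 mm and grips with 20 to 120 N. Pads are 22 mm wide; open, the fingers measure 114 mm over their backs; the gripper's body (76 mm by 85 mm) begins 54 mm behind the grasp point. The pads swing forward as they close: fully open they stand 13 mm farther back than shut.
Start: joints at [1.051, 0.13, 1.488, -0, 1.523, -0.085], TCP at [252.717, 544.187, 231.292] pointing down, gripper open.
Joint ranges: [-2.96, 2.96], [-0.89, 2.26], [0.02, 2.5], [-1.34, 4.48], [0, 2.73], [-2.66, 2.66]. Speed limits (rad/s): [2.39, 2.39, 2.79, 3.14, 3.14, 3.14].

### API

Orientations are given as a 3x3 rotation matrix whose columns are the frame's x, y, z axes.
In Python, from bench import * gives the robot as it stands.
- The arm moves only by the tool drive_tool, never from a script. Its argument "deltas" is a list of rows, each an object of numbers: "tx", "ty", "tz": the shift along the tool's x, y, z in m; "ax", "ay", "az": the turn, a rotation vector about the tool's x, y, z in degrees. A call has 1 to 5 rows; each row is the pose to reach, as a shift and turn from the pose commanded when the call began, along the tool's axes at that moment; what a row does not reach only later rows make up. A row lasts 1/10 s, in which the tool goes at most 50 mm and 8.59 degrees, less where a joint would pass 70% of its speed; a pose out of reach is approached as far as the arm can. A call with a gripper value outside its range is refused whole. "fingers" is the opening, from -1 (shut) to 1 (fully open), set as the call begins (left out, the last holds). The fingers move at their own pace and stop on an object; "grip_force" is the grip in N (left out, the last holds). Time passes only in rows, so rows that repeat a pose let the fingers close. It gives the time, the measured TCP pose, the force and the opening at its end, in the units of the state.
- state(): the state, without advancing time (a new reading comes with each control period).
- camera(name): name is "scene" or "top" or "wrist"; returns (picture, depth): 420x560x3 uint8, red, green, blue; 420x560 float32, mm along the optical axis (not along the pixel's ray), 0 where there is no reading.
- calibration(name): a dict with "intrinsics" (3x3 intrinsics, pixels), "dist" ([k1, k2, p1, p2, k3] as OpenCV has them; the pictures are not rectified), "cam_to_world" (4x4, takes a point from camera to world coordinates); the wrist camera has in their place "hand_eye" (4x4, takes a point from camera to tool coordinates, whose origin is the TCP and whose axes are the flange's). Camera axes: x right, y up, looking along -z (the intrinsics and any distortion apply to the point x, -y, -z); pixel columns grow to the right and rows downward; lengths in mm; the calibration is good to about 2 mm. A picture is of the moment at which its call begins: read the wrist's pose just before it. calibration takes no time and is no camera call.
- sign_off(): hands the job in, once; it reports no verdict.
The state is a dict: "time": time; "joint_positions": joint angles; "qd": joint speeds; "tau": joint torques, N m; "ee_pos": TCP position; "orientation": TCP orientation; "force": force on the tool from outside, world axes, zero at the start; "torque": the same for the moment, N m; "opening": opening from 0.0 (shut) to 1.0 (fully open).
Only numpy, scipy, OpenCV 4.12 (cv2) and the standard library are available. Lean on these libraries where they do the work, as an engineer would, in place of code of your own. Each camera call takes 0.05 s, during which the arm holds its last target. There are 200 camera calls.

### The job

Check the tall tube for cracks against the dark viewing board. First take the board out of its slotted holder and lean it, long side up, tilted back against the middle of the block heater's front wall, and let go of it; then draw the tall capped tube out of the rack and hold it slanted at about 45 degrees, cap end up, some 10 cm in front of the middle of the board, raised clear of the bench and touching nothing but the gripper. Finish while still holding the tube there; leave the short tubes, the bottle and the tip box where they are.

Things in the scene. Friction and masses are not known exactly. Their poses are not given: they have to be found in the camera images.
- heater: block heater, a grey box fixed to the bench, 100 (x) x 160 (y) x 90 (z) mm, with round wells in its aluminium top. Origin: centre of its underside. Its plain front wall is the upright face at x = -50 mm of its own frame, and faces roughly towards the robot; its top edge is at 90 mm. The dial and display are on the back (+x).
- holder: steel holder fixed to the bench, 70 (x) x 130 (y) x 40 (z) mm, with one slot along its y axis through its middle, 11 mm wide, open at the top and ends, slot floor at 10 mm. Origin: centre of its underside.
- board: viewing board: plain rigid matt black plastic panel, 8 mm thick (x) x 140 mm wide (y) x 160 mm high (z), about 0.2 kg, both faces alike. Origin: centre of its lower edge face (underside); z runs up the board, x is the normal of its faces. It starts upright in the holder's slot, 30 mm deep, its top 170 mm above the bench.
- rack: white tube rack fixed to the bench, 70 (x) x 180 (y) x 58 (z) mm, with a row of three 32 mm holes along its y axis at -60, 0 and 60 mm. Tubes stand on its floor at 6 mm; the top plate is 10 mm thick with its top at 58 mm. Origin: centre of its underside.
- tube: the tall capped tube, the tallest of the three in the rack: clear plastic, 29 mm diameter, 117 mm long with cap, about 30 g. The round grey cap (three raised bands, 34.4 mm diameter) is the top 22 mm (95 to 117 mm). The lowest 18 mm taper to a 16 mm foot. Origin: centre of its foot; z runs along it to the cap. Starts upright in any of the rack's holes.
- tube_mid (a point): point on the tall tube's axis, 58 mm from its foot (its middle)
- short_a: short capped tube, 88 mm long, 29 mm diameter, cap 34.4 mm, in the rack; leave alone. Origin: centre of its underside.
- short_b: another short capped tube like short_a, in the rack; leave alone. Origin: centre of its underside.
- bottle: glass bottle with black cap, 64 mm diameter, 130 mm high, on the bench; leave alone. Origin: centre of its underside.
- tipbox: white box with clear lid, 87 x 122 x 67 mm, on the bench; leave alone. Origin: centre of its underside.
Things that resemble listed ones, but are neither listed nor needed, are in the scene too. Leave any orange or yellow look-alike of the tube alone.

How it is judged (in metres and radians):
On the way, in this order (a step that is already met when the one before it is completed fails the run):
1. the board stands on the bench, leaning back against the heater's front wall, let go and still (angle between board's own z axis and vertical between 0.1 and 0.65 rad and x of board in the frame of heater between -0.14 and -0.055 m and y of board in the frame of heater between -0.05 and 0.05 m and angle between the y axis of board and the y axis of heater, either way round below 0.25 rad and height (world z) of board below 0.008 m and contact force between board and heater above 0.03 N and contact force between board and the fingers below 0.05 N and linear speed of board below 0.02 m/s), for 0.2 s.
2. the tall tube is drawn fully out of the rack by the gripper (height (world z) of tube above 0.065 m and contact force between tube and the fingers above 1 N and contact force between tube and rack below 0.05 N), for 0.1 s.
At the end, for the whole second after the job is handed in: Tube held still by the gripper alone, 30-60 deg from upright, cap up, middle 50-230 mm before the heater's front wall, 80 mm of its centre line, below 220 mm, foot over 25 mm up. Board on bench leaning 6-37 deg on that wall, within 50 mm of centre, square to 14 deg, still, untouched by the robot (all of step 1 and angle between tube's own z axis and vertical between 0.52 and 1.05 rad and x of tube_mid in the frame of heater between -0.28 and -0.1 m and y of tube_mid in the frame of heater between -0.08 and 0.08 m and height (world z) of tube above 0.025 m and height (world z) of tube_mid below 0.22 m and contact force between tube and the fingers above 1 N and linear speed of tube below 0.03 m/s and contact force between tube and board below 0.05 N and contact force between tube and heater below 0.05 N and contact force between tube and rack below 0.05 N and contact force between tube and holder below 0.05 N and contact force between board and the arm below 0.05 N); the arm keeps its last pose, push and grip.
It fails at once if a short tube, the bottle or the tip box is shifted by more than 25 mm (distance of any of short_a, short_b, bottle, tipbox from where it was at the start of the episode above 0.025 m).
It also fails if it takes over 51 s, if anything falls off the work surface, if the arm or the gripper's body presses on something with over 40 N, if the wrist force passes 120 N, or if a joint passes its speed limit or range.

## Working session

There is one attempt and no reset: what is moved stays moved. The work goes in short steps, Python scripts to look and compute and a tool call to move; the robot and the scene stay as the last step left them, time stands still between calls to the robot, and variables do not carry over. Pictures are saved under pics/ and viewed, and the job is handed in when it is done.

Besides the shell and the picture viewer there is one more tool, called as a command line: name --argument value ..., lists and objects as JSON in quotes. drive_tool: Moves the arm, as the interface text tells. Its arguments: {"type":"object","properties":{"deltas":{"type":"array","items":{"type":"object","properties":{"tx":{"type":"number"},"ty":{"type":"number"},"tz":{"type":"number"},"ax":{"type":"number"},"ay":{"type":"number"},"az":{"type":"number"}}}},"fingers":{"type":"number"},"grip_force":{"type":"number"}},"required":["deltas"]}

```bash
mkdir -p pics
cat > h.py <<'E'
from bench import *
import numpy as np, cv2
def T(name,s=None):
    c=calibration(name)
    if name!="wrist": return c,np.array(c["cam_to_world"])
    s=s or state(); M=np.eye(4); M[:3,:3]=s["orientation"]; M[:3,3]=s["ee_pos"]
    return c,M@np.array(c["hand_eye"])
def shot(name,tag):
    s=state(); im,d=camera(name); c,M=T(name,s)
    cv2.imwrite(f"pics/{tag}.png",im[:,:,::-1]); np.savez(f"pics/{tag}.npz",im=im,d=d,M=M,K=c["intrinsics"],D=c["dist"])
def pts(tag):
    z=np.load(f"pics/{tag}.npz"); d=z["d"]; h,w=d.shape
    u,v=np.meshgrid(np.arange(w),np.arange(h))
    p=cv2.undistortPoints(np.stack([u,v],-1).reshape(-1,1,2).astype(float),z["K"],z["D"]).reshape(h,w,2)
    P=np.stack([p[...,0]*d,-p[...,1]*d,-d],-1)@z["M"][:3,:3].T+z["M"][:3,3]
    P[d==0]=np.nan
    return z["im"],P
E
python3 - <<'E'
from h import *
shot("scene","s0"); shot("top","t0"); print(state()); print(calibration("wrist"))
a=cv2.imread("pics/s0.png");b=cv2.imread("pics/t0.png")
E
```

```text
{'time': 0.1, 'joint_positions': array([ 1.05060506e+00,  1.31082152e-01,  1.48916526e+00,  2.75996660e-06,
        1.52294926e+00, -8.54145278e-02]), 'qd': array([ 0.0010245 , -0.00044572, -0.00114128, -0.00043317, -0.0017147 ,
       -0.00133646]), 'tau': array([ 1.71147374e-03, -5.70947850e+01, -5.01941371e+01, -6.80372682e-05,
        8.06055934e-03, -9.94625293e-05]), 'ee_pos': array([252.47587879, 543.77332086, 230.35419431]), 'orientation': array([[-9.06963991e-01,  4.21207407e-01, -7.99666978e-04],
       [ 4.21208143e-01,  9.06962936e-01, -1.39048169e-03],
       [ 1.39587124e-04, -1.59794306e-03, -9.99998714e-01]]), 'force': array([ 0.7172334 ,  0.33269242, -0.182973  ]), 'torque': array([ 0.00320868, -0.01160498, -0.00630697]), 'opening': 0.9990359046761293}
{'intrinsics': array([[309.59813743,   0.        , 280.03366102],
       [  0.        , 309.59813743, 212.02792885],
       [  0.        ,   0.        ,   1.        ]]), 'dist': array([-0.03200427,  0.        ,  0.        ,  0.        ,  0.        ]), 'hand_eye': array([[ 8.21286150e-04,  9.60061836e-01,  2.79786698e-01,
         7.21404795e+01],
       [ 9.99999640e-01, -8.48738838e-04, -2.30321401e-05,
         6.53936455e-01],
       [ 2.15353558e-04,  2.79786616e-01, -9.60062187e-01,
        -1.42816890e+02],
       [ 0.00000000e+00,  0.00000000e+00,  0.00000000e+00,
         1.00000000e+00]])}
```

View pics/s0.png

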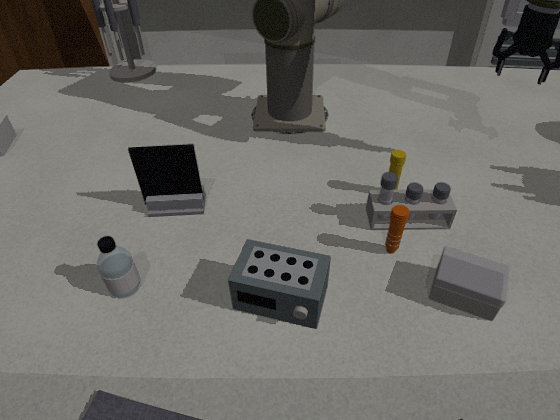

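View pics/t0.png

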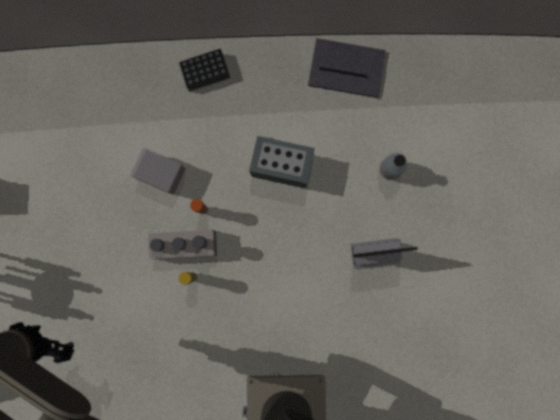

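Tube candidates in the scene view: clear tube with grey cap at (388,188), the two shorter capped tubes at (414,194) and (441,192), and the orange (397,230) and yellow (397,165) look-alikes. The one at (388,188) fits: it is the tallest grey-capped tube and stands in the rack. In the top view it is at (199,243).

The board is at about (168,172) in the scene view and (385,251) in the top view. The heater is at (280,280) and (282,162).

Run:
```python
from h import *
im,P=pts("t0")
def box(name,u0,v0,u1,v1,z0,z1):
    Q=P[v0:v1,u0:u1].reshape(-1,3); Q=Q[(Q[:,2]>z0)&(Q[:,2]<z1)]
    r=cv2.minAreaRect(Q[:,:2].astype(np.float32)); print(name,len(Q),np.round(np.median(Q,0)),"rect",np.round(r[0]),np.round(r[1]),round(r[2],1))
box("bench",300,300,400,340,-50,50)
box("heater",240,130,325,195,80,100)
box("rack",140,225,225,268,50,64)
box("tall cap",185,230,225,255,105,130)
box("short cap",140,230,225,255,80,102)
box("holder",340,230,425,275,32,48)
box("board",340,230,425,275,150,185)
box("bottle",370,145,415,185,100,140)
box("tipbox",125,145,190,195,55,80)
box("orange",185,190,215,215,60,200); box("yellow",170,265,200,290,60,200)
im,P2=pts("s0"); P=P2
box("S heater",225,235,335,325,80,100)
box("S board",120,135,215,210,60,185)
box("S boardtop",120,135,215,210,160,185)
box("S holder",120,170,215,220,35,48)
box("S tallcap",378,170,400,200,105,130)
a=cv2.imread("pics/t0.png"); s=cv2.imread("pics/s0.png")
c=np.hstack([cv2.resize(s[140:260,350:470],(396,396),interpolation=2),cv2.resize(a[200:300,340:440],(396,396),interpolation=2)])
cv2.imwrite("pics/c1.png",c)
```

```text
bench 3984 [ 258. -183.    0.] rect [ 258. -184.] [279. 110.] 88.5
heater 2193 [697.  -2.  91.] rect [698.  -3.] [160. 102.] 76.2
rack 1211 [473. 274.  58.] rect [476. 279.] [ 71. 183.] 2.4
tall cap 147 [478. 217. 123.] rect [478. 219.] [35. 31.] 88.7
short cap 290 [475. 307.  93.] rect [476. 279.] [ 34. 153.] 3.5
holder 695 [ 440. -259.   40.] rect [ 442. -260.] [ 51. 131.] 5.3
board 184 [ 443. -264.  170.] rect [ 443. -265.] [  8. 136.] 5.3
bottle 167 [ 678. -309.  127.] rect [ 679. -309.] [37. 36.] 41.1
tipbox 1336 [682. 345.  67.] rect [684. 347.] [125.  88.] 66.1
orange 166 [574. 221. 116.] rect [575. 224.] [34. 33.] 84.8
yellow 168 [386. 250. 116.] rect [386. 253.] [35. 31.] 88.9
S heater 4416 [708.  -1.  90.] rect [700.  -3.] [160. 102.] 76.4
S board 2653 [ 447. -264.  121.] rect [ 445. -265.] [ 13. 141.] 6.2
S boardtop 374 [ 447. -266.  167.] rect [ 445. -265.] [ 12. 141.] 6.2
S holder 612 [ 455. -259.   40.] rect [ 456. -260.] [ 49. 143.] 15.7
S tallcap 241 [489. 215. 122.] rect [482. 217.] [33. 34.] 11.8
```

View pics/c1.png

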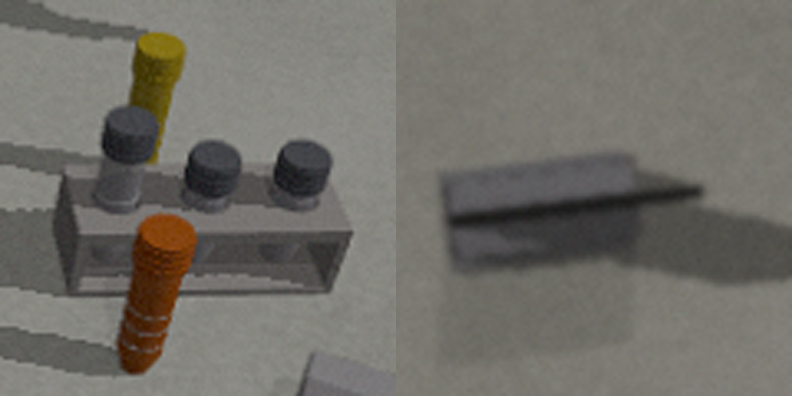

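```bash
cat >> h.py <<'E'
from scipy.spatial.transform import Rotation as Ro
def Rt(yaw,tilt=0):
    # tool y along heading yaw (deg), tool z down; tilt>0: tool z swings towards +heading
    a,t=np.radians(yaw),np.radians(tilt)
    n=np.array([np.cos(a),np.sin(a),0]); k=np.array([0,0,1.])
    z=np.sin(t)*n-np.cos(t)*k; y=np.cos(t)*n+np.sin(t)*k
    return np.stack([np.cross(y,z),y,z],1)
def delta(p,R):
    s=state(); O=np.array(s["orientation"])
    d=O.T@(np.array(p)-s["ee_pos"])/1000; r=np.degrees(Ro.from_matrix(O.T@R).as_rotvec())
    print("t",round(float(s["time"]),2),"at",np.round(s["ee_pos"],1),"d",np.round(d,4),"a",np.round(r,2),"F",np.round(s["force"],1),"op",round(s["opening"],3))
E
python3 - <<'E'
from h import *
delta([444,-265,235],Rt(5.5))
E
```

```text
t 0.1 at [252.5 543.8 230.4] d [-0.5144 -0.6529 -0.0037] a [-9.000e-02  4.000e-02  5.959e+01] F [ 0.7  0.3 -0.2] op 0.999
```

drive_tool --deltas '[{"tx": -0.514,"ty": -0.653,"tz": -0.004,"az": 59.6},{"tx": -0.514,"ty": -0.653,"tz": -0.004,"az": 59.6},{"tx": -0.514,"ty": -0.653,"tz": -0.004,"az": 59.6},{"tx": -0.514,"ty": -0.653,"tz": -0.004,"az": 59.6},{"tx": -0.514,"ty": -0.653,"tz": -0.004,"az": 59.6}]'

```text
validation failed for argument at $.de...
```

```bash
python3 -c "
from h import *
delta([444,-265,235],Rt(5.5))"
```

```text
t 0.1 at [252.5 543.8 230.4] d [-0.5144 -0.6529 -0.0037] a [-9.000e-02  4.000e-02  5.959e+01] F [ 0.7  0.3 -0.2] op 0.999
```

drive_tool --deltas '[{"tx": -0.03,"ty": -0.039,"tz": 0,"ax": 0,"ay": 0,"az": 5},{"tx": -0.06,"ty": -0.078,"tz": 0,"ax": 0,"ay": 0,"az": 10},{"tx": -0.09,"ty": -0.117,"tz": 0,"ax": 0,"ay": 0,"az": 15},{"tx": -0.12,"ty": -0.156,"tz": 0,"ax": 0,"ay": 0,"az": 20},{"tx": -0.15,"ty": -0.195,"tz": 0,"ax": 0,"ay": 0,"az": 25}]'

```text
time: 0.6
ee_pos: [306.4, 302.3, 230.7]
orientation: [[-0.642, 0.767, -0.0], [0.767, 0.642, -0.0], [-0.0, -0.001, -1.0]]
force: [1.4, -0.4, 0.9]
opening: 1.0
```

```bash
python3 -c "
from h import *
delta([444,-265,235],Rt(5.5))"
```

```text
t 0.6 at [306.4 302.3 230.7] d [-0.5234 -0.2584 -0.004 ] a [-3.000e-02  2.000e-02  3.442e+01] F [ 1.4 -0.4  0.9] op 1.0
```

drive_tool --deltas '[{"tx": -0.22,"ty": -0.108,"az": 20},{"tx": -0.22,"ty": -0.108,"az": 20},{"tx": -0.22,"ty": -0.108,"az": 20},{"tx": -0.22,"ty": -0.108,"az": 20},{"tx": -0.22,"ty": -0.108,"az": 20}]'

```text
validation failed for argument at $.de...
```

```bash
python3 -c "
from h import *
delta([444,-265,235],Rt(5.5))"
```

```text
t 0.6 at [306.4 302.3 230.7] d [-0.5234 -0.2584 -0.004 ] a [-3.000e-02  2.000e-02  3.442e+01] F [ 1.4 -0.4  0.9] op 1.0
```

drive_tool --deltas '[{"tx": -0.22,"ty": -0.108,"tz": 0,"ax": 0,"ay": 0,"az": 20},{"tx": -0.22,"ty": -0.108,"tz": 0,"ax": 0,"ay": 0,"az": 20},{"tx": -0.22,"ty": -0.108,"tz": 0,"ax": 0,"ay": 0,"az": 20},{"tx": -0.22,"ty": -0.108,"tz": 0,"ax": 0,"ay": 0,"az": 20},{"tx": -0.22,"ty": -0.108,"tz": 0,"ax": 0,"ay": 0,"az": 20}]'

```text
time: 1.1
ee_pos: [365.5, 64.1, 231.2]
orientation: [[-0.343, 0.939, 0.001], [0.939, 0.343, -0.0], [-0.0, 0.0, -1.0]]
force: [1.5, -1.1, 0.5]
opening: 1.0
```

```bash
python3 -c "
from h import *
delta([444,-265,235],Rt(5.5))"
```

```text
t 1.1 at [365.5  64.1 231.2] d [-0.3361 -0.0392 -0.0037] a [3.000e-02 1.000e-02 1.457e+01] F [ 1.5 -1.1  0.5] op 1.0
```

All six keys are required.

drive_tool --deltas '[{"tx": -0.336,"ty": -0.039,"tz": -0.004,"ax": 0,"ay": 0,"az": 14.6},{"tx": -0.336,"ty": -0.039,"tz": -0.004,"ax": 0,"ay": 0,"az": 14.6},{"tx": -0.336,"ty": -0.039,"tz": -0.004,"ax": 0,"ay": 0,"az": 14.6},{"tx": -0.336,"ty": -0.039,"tz": -0.004,"ax": 0,"ay": 0,"az": 14.6},{"tx": -0.336,"ty": -0.039,"tz": -0.004,"ax": 0,"ay": 0,"az": 14.6}]'

```text
time: 1.6
ee_pos: [423.7, -179.0, 234.0]
orientation: [[-0.095, 0.995, 0.0], [0.995, 0.095, 0.0], [0.0, 0.0, -1.0]]
force: [1.4, -0.1, 0.6]
opening: 0.999
```

```bash
python3 -c "
from h import *
delta([444,-265,235],Rt(5.5))"
```

```text
t 1.6 at [ 423.7 -179.   234. ] d [-0.0875  0.012  -0.001 ] a [ 0.01 -0.01 -0.04] F [ 1.4 -0.1  0.6] op 0.999
```

drive_tool --deltas '[{"tx": -0.0875,"ty": 0.012,"tz": 0,"ax": 0,"ay": 0,"az": 0},{"tx": -0.0875,"ty": 0.012,"tz": 0,"ax": 0,"ay": 0,"az": 0},{"tx": -0.0875,"ty": 0.012,"tz": 0,"ax": 0,"ay": 0,"az": 0}]'

```text
time: 1.9
ee_pos: [443.8, -266.8, 232.9]
orientation: [[-0.092, 0.996, -0.002], [0.996, 0.092, -0.0], [0.0, -0.002, -1.0]]
force: [-0.5, 1.6, -0.2]
opening: 1.002
```

```bash
python3 -c "
from h import *
delta([444,-265,235],Rt(5.5))
shot('wrist','w1')
im,P=pts('w1')
Q=P[(P[...,2]>155)&(P[...,2]<182)&(abs(P[...,0]-444)<40)]
print(len(Q),Q.min(0),Q.max(0),cv2.minAreaRect(Q[:,:2].astype(np.float32)))
"
```

```text
t 1.9 at [ 443.8 -266.8  232.9] d [ 0.0017  0.0004 -0.0021] a [-0.1  -0.01 -0.25] F [-0.5  1.6 -0.2] op 1.002
2117 [ 433.27726816 -332.92538143  167.91463492] [ 453.82622456 -194.56738946  172.3753428 ] ((443.3052978515625, -263.7994079589844), (7.5602803230285645, 138.46485900878906), 5.603146076202393)
```

View pics/w1.png

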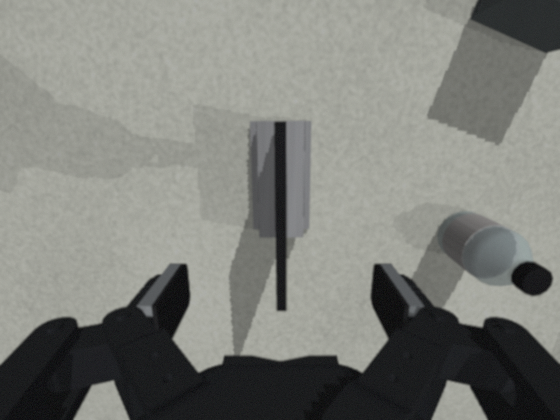

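The board runs from (280,122) to (282,310), between the open pads. It fits the estimate: centre (443,-264), yaw 5.6°, top at 170 mm. I'll descend to it and grip.

drive_tool --deltas '[{"tx": 0.002,"ty": 0,"tz": 0.05,"ax": 0,"ay": 0,"az": 0},{"tx": 0.002,"ty": 0,"tz": 0.09,"ax": 0,"ay": 0,"az": 0},{"tx": 0.002,"ty": 0,"tz": 0.107,"ax": 0,"ay": 0,"az": 0},{"tx": 0.002,"ty": 0,"tz": 0.107,"ax": 0,"ay": 0,"az": 0}]'

```text
time: 2.35
ee_pos: [441.7, -258.0, 123.5]
orientation: [[-0.097, 0.995, -0.006], [0.995, 0.097, 0.004], [0.005, -0.005, -1.0]]
force: [0.0, 0.9, 0.2]
opening: 1.0
```

drive_tool --deltas '[{"tx": 0,"ty": 0,"tz": 0,"ax": 0,"ay": 0,"az": 0},{"tx": 0,"ty": 0,"tz": 0,"ax": 0,"ay": 0,"az": 0},{"tx": 0,"ty": 0,"tz": 0,"ax": 0,"ay": 0,"az": 0},{"tx": 0,"ty": 0,"tz": 0,"ax": 0,"ay": 0,"az": 0},{"tx": 0,"ty": 0,"tz": 0,"ax": 0,"ay": 0,"az": 0}]' --fingers -1 --grip_force 60

```text
time: 2.85
ee_pos: [444.4, -261.1, 128.0]
orientation: [[-0.096, 0.995, 0.001], [0.995, 0.096, -0.001], [-0.001, 0.001, -1.0]]
force: [-0.1, 0.5, -0.0]
opening: 0.145
```

drive_tool --deltas '[{"tx": 0,"ty": 0,"tz": 0,"ax": 0,"ay": 0,"az": 0},{"tx": 0,"ty": 0,"tz": 0,"ax": 0,"ay": 0,"az": 0},{"tx": 0,"ty": 0,"tz": 0,"ax": 0,"ay": 0,"az": 0},{"tx": 0,"ty": 0,"tz": 0,"ax": 0,"ay": 0,"az": 0}]'

```text
time: 3.25
ee_pos: [444.4, -261.1, 128.0]
orientation: [[-0.096, 0.995, 0.001], [0.995, 0.096, -0.001], [-0.001, 0.001, -1.0]]
force: [-0.7, 1.1, 6.4]
opening: 0.083
```

```bash
cat >> h.py <<'E'
HY=-13.7; HN=np.array([np.cos(np.radians(HY)),np.sin(np.radians(HY)),0]); HYA=np.array([-HN[1],HN[0],0]); HC=np.array([699,-3,0.])
def board(gap,h,tilt,off=118,yo=3):
    t=np.radians(tilt); bz=np.sin(t)*HN+np.cos(t)*np.array([0,0,1])
    return HC-(50+gap)*HN+h*np.array([0,0,1])+off*bz+yo*HYA
E
python3 - <<'E'
from h import *
s=state(); R=Rt(HY,-12)
print(board(60,60,12),board(28,1,12))
E
```

```text
[616.67568883  20.15635594 175.42141689] [647.76526067  12.57753526 116.42141689]
```

drive_tool --deltas '[{"tx": 0,"ty": 0,"tz": -0.02,"ax": 0,"ay": 0,"az": 0},{"tx": 0,"ty": 0,"tz": -0.05,"ax": 0,"ay": 0,"az": 0},{"tx": 0,"ty": 0,"tz": -0.09,"ax": 0,"ay": 0,"az": 0},{"tx": 0,"ty": 0,"tz": -0.09,"ax": 0,"ay": 0,"az": 0}]'

```text
time: 3.65
ee_pos: [446.3, -262.5, 223.1]
orientation: [[-0.096, 0.995, 0.007], [0.995, 0.096, -0.005], [-0.006, 0.007, -1.0]]
force: [1.5, -1.1, -0.8]
opening: 0.086
```

```bash
python3 -c "
from h import *
delta(board(60,60,12),Rt(HY,-12))"
```

```text
t 3.65 at [ 446.3 -262.5  223.1] d [0.2653 0.1963 0.0474] a [12.31  2.27 19.09] F [ 1.5 -1.1 -0.8] op 0.086
```

drive_tool --deltas '[{"tx": 0.02,"ty": 0.015,"tz": 0,"ax": 0,"ay": 0,"az": 0},{"tx": 0.06,"ty": 0.045,"tz": 0,"ax": 2,"ay": 0.4,"az": 4},{"tx": 0.1,"ty": 0.075,"tz": 0,"ax": 5,"ay": 1,"az": 9},{"tx": 0.14,"ty": 0.105,"tz": 0,"ax": 8,"ay": 1.5,"az": 14},{"tx": 0.18,"ty": 0.135,"tz": 0,"ax": 12.3,"ay": 2.3,"az": 19}]'

```text
time: 4.15
ee_pos: [561.5, -66.7, 216.5]
orientation: [[0.239, 0.948, -0.211], [0.971, -0.232, 0.055], [0.003, -0.218, -0.976]]
force: [1.0, -0.9, -1.6]
opening: 0.085
```

```bash
python3 -c "
from h import *
delta(board(60,60,12),Rt(HY,-12))"
```

```text
t 4.15 at [561.5 -66.7 216.5] d [0.0974 0.0411 0.0332] a [-0.59 -0.17 -0.08] F [ 1.  -0.9 -1.6] op 0.085
```

drive_tool --deltas '[{"tx": 0.04,"ty": 0.015,"tz": 0.01,"ax": 0,"ay": 0,"az": 0},{"tx": 0.08,"ty": 0.03,"tz": 0.025,"ax": 0,"ay": 0,"az": 0},{"tx": 0.094,"ty": 0.038,"tz": 0.033,"ax": 0,"ay": 0,"az": 0},{"tx": 0.094,"ty": 0.038,"tz": 0.033,"ax": 0,"ay": 0,"az": 0},{"tx": 0.094,"ty": 0.038,"tz": 0.033,"ax": 0,"ay": 0,"az": 0}]'

```text
time: 4.65
ee_pos: [611.7, 15.3, 176.1]
orientation: [[0.235, 0.949, -0.211], [0.972, -0.229, 0.054], [0.003, -0.218, -0.976]]
force: [-0.1, -1.2, -2.9]
opening: 0.085
```

```bash
python3 -c "
from h import *
delta(board(28,1,12),Rt(HY,-12))
shot('scene','s1');shot('wrist','w2')
im,P=pts('s1')
Q=P[225:350,220:345].reshape(-1,3); Q=Q[(abs(Q[:,2]-90)<5)]
print(cv2.minAreaRect(Q[:,:2].astype(np.float32)))
a=cv2.imread('pics/s1.png')[120:345,180:380]
cv2.imwrite('pics/c2.png',np.hstack([cv2.resize(a,(400,450)),cv2.resize(cv2.imread('pics/w2.png'),(400,450))]))
im,P=pts('w2')
for v in range(100,300,20): print(v,np.round(P[v,280]),np.round(P[v,380]))
"
```

```text
t 4.65 at [611.7  15.3 176.1] d [0.0057 0.0478 0.0505] a [-0.57 -0.14  0.14] F [-0.1 -1.2 -2.9] op 0.085
((672.5341186523438, 3.9338226318359375), (160.49366760253906, 158.70809936523438), 76.32795715332031)
100 [595. 115.  -0.] [687.  92.  -0.]
120 [591.  96.   1.] [677.  75.  90.]
140 [636.  77. 219.] [675.  62.  90.]
160 [634.  71. 219.] [673.  48.  91.]
180 [633.  65. 219.] [671.  34.  90.]
200 [631.  58. 219.] [668.  20.  92.]
220 [630.  52. 220.] [666.   5.  90.]
240 [628.  44. 218.] [664. -11.  90.]
260 [626.  36. 217.] [661. -26.  90.]
280 [624.  29. 219.] [659. -43.  91.]
```

View pics/c2.png

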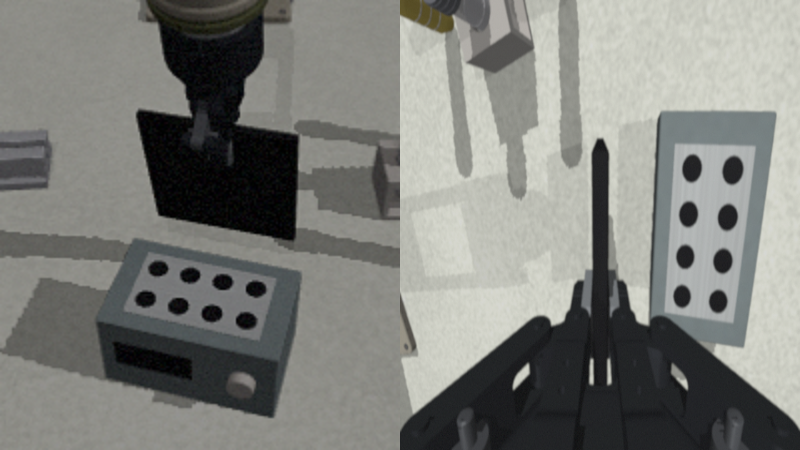

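The board is held squarely in front of the heater. In the wrist crop it runs from (600,140) to (600,390), and the heater's front edge is at about x=655. I'll lower it.

drive_tool --deltas '[{"tx": 0.003,"ty": 0.02,"tz": 0.015,"ax": 0,"ay": 0,"az": 0},{"tx": 0.005,"ty": 0.043,"tz": 0.032,"ax": 0,"ay": 0,"az": 0},{"tx": 0.005,"ty": 0.043,"tz": 0.032,"ax": 0,"ay": 0,"az": 0},{"tx": 0.005,"ty": 0.043,"tz": 0.032,"ax": 0,"ay": 0,"az": 0}]'

```text
time: 5.15
ee_pos: [647.3, 11.2, 136.7]
orientation: [[0.237, 0.949, -0.209], [0.972, -0.231, 0.055], [0.004, -0.217, -0.976]]
force: [-0.8, 0.5, -1.3]
opening: 0.087
```

```bash
python3 -c "
from h import *
delta(board(28,1,12),Rt(HY,-12))
shot('wrist','w3')
im,P=pts('w3')
H=P[abs(P[...,2]-90)<3]; e=(H-HC)@HN; y=(H-HC)@HYA; print('heater edge',np.percentile(e,[0.5,2,5]),'y max',np.percentile(y,[99.5]))
for v in range(100,300,10):
  q=P[v,280]; print(v,np.round(q), np.round((q-HC)@HN), np.round((q-HC)@HYA))
"
```

```text
t 5.15 at [647.3  11.2 136.7] d [0.0014 0.0045 0.0198] a [-0.5  -0.21  0.04] F [-0.8  0.5 -1.3] op 0.087
heater edge [-50.55149921 -48.27211198 -44.18506221] y max [80.94835909]
100 [638. 107.  -0.] -85.0 92.0
110 [636.  99.   1.] -85.0 84.0
120 [634.  91.  -2.] -85.0 76.0
130 [646.  80.  60.] -72.0 68.0
140 [671.  74. 178.] -45.0 68.0
150 [670.  71. 177.] -46.0 65.0
160 [670.  68. 178.] -45.0 62.0
170 [668.  64. 177.] -46.0 58.0
180 [668.  61. 178.] -45.0 55.0
190 [667.  58. 178.] -45.0 52.0
200 [666.  54. 177.] -45.0 48.0
210 [666.  51. 178.] -45.0 45.0
220 [664.  47. 177.] -46.0 41.0
230 [664.  44. 178.] -45.0 37.0
240 [663.  41. 178.] -45.0 34.0
250 [662.  37. 177.] -45.0 30.0
260 [661.  33. 178.] -45.0 26.0
270 [660.  29. 178.] -45.0 22.0
280 [659.  25. 177.] -45.0 18.0
290 [659.  22. 178.] -45.0 15.0
```

View pics/w3.png

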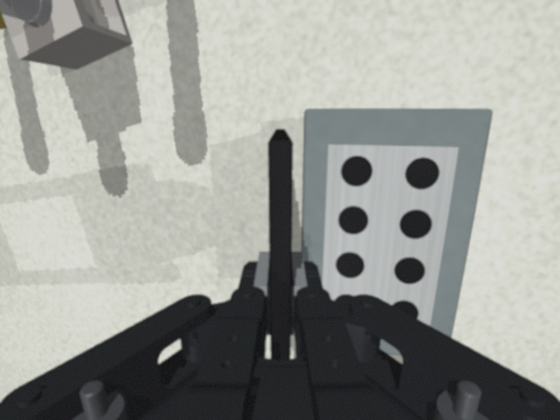

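Heater edge and board top match the plan: edge at -50, top edge at n=-45 and z=178. I'll lower the last 19 mm slowly.

drive_tool --deltas '[{"tx": 0.001,"ty": 0.002,"tz": 0.01,"ax": 0,"ay": 0,"az": 0},{"tx": 0.001,"ty": 0.003,"tz": 0.015,"ax": 0,"ay": 0,"az": 0},{"tx": 0.001,"ty": 0.004,"tz": 0.018,"ax": 0,"ay": 0,"az": 0},{"tx": 0.001,"ty": 0.004,"tz": 0.018,"ax": 0,"ay": 0,"az": 0}]'

```text
time: 5.6
ee_pos: [647.5, 13.7, 117.7]
orientation: [[0.235, 0.949, -0.21], [0.972, -0.229, 0.055], [0.004, -0.217, -0.976]]
force: [-0.9, 0.4, -2.7]
opening: 0.084
```

```bash
python3 -c "
from h import *
delta(board(28,1,12),Rt(HY,-12))"
```

```text
t 5.6 at [647.5  13.7 117.7] d [-0.001   0.0007  0.0011] a [-0.51 -0.19  0.14] F [-0.9  0.4 -2.7] op 0.084
```

Not touching yet (force is only the board's weight), so I'll lower it about 2 mm more.

drive_tool --deltas '[{"tx": 0,"ty": 0.0003,"tz": 0.0015,"ax": 0,"ay": 0,"az": 0},{"tx": 0,"ty": 0.0005,"tz": 0.0025,"ax": 0,"ay": 0,"az": 0},{"tx": 0,"ty": 0.0005,"tz": 0.0025,"ax": 0,"ay": 0,"az": 0}]'

```text
time: 5.9
ee_pos: [648.3, 13.7, 116.2]
orientation: [[0.235, 0.949, -0.208], [0.972, -0.229, 0.054], [0.004, -0.215, -0.977]]
force: [-0.5, 0.1, -0.3]
opening: 0.089
```

The bench now carries the board, so I'll release it.

drive_tool --deltas '[{"tx": 0,"ty": 0,"tz": 0,"ax": 0,"ay": 0,"az": 0},{"tx": 0,"ty": 0,"tz": 0,"ax": 0,"ay": 0,"az": 0},{"tx": 0,"ty": 0,"tz": 0,"ax": 0,"ay": 0,"az": 0},{"tx": 0,"ty": 0,"tz": 0,"ax": 0,"ay": 0,"az": 0},{"tx": 0,"ty": 0,"tz": 0,"ax": 0,"ay": 0,"az": 0}]' --fingers 0.4

```text
time: 6.4
ee_pos: [648.1, 13.6, 115.8]
orientation: [[0.235, 0.949, -0.209], [0.972, -0.229, 0.054], [0.004, -0.216, -0.976]]
force: [0.1, 0.7, -0.7]
opening: 0.7
```

```bash
python3 -c "
from h import *
shot('wrist','w4'); shot('scene','s2'); print(state()['force'],state()['opening'])
im,P=pts('w4')
for v in range(120,260,10):
  for u in (270,280,290,300):
    q=P[v,u]; print((u,v),np.round(q[2]), np.round((q-HC)@HN), np.round((q-HC)@HYA),end=' | ')
  print()
a=cv2.imread('pics/s2.png')[120:345,180:380]
cv2.imwrite('pics/c3.png',np.hstack([cv2.resize(a,(400,450)),cv2.resize(cv2.imread('pics/w4.png'),(400,450))]))
"
```

```text
[-0.15526367 -0.20477893  1.02379756] 0.6999453328108994
(270, 120) 1.0 -88.0 78.0 | (280, 120) 2.0 -80.0 78.0 | (290, 120) 1.0 -72.0 78.0 | (300, 120) 90.0 -50.0 77.0 | 
(270, 130) 1.0 -88.0 70.0 | (280, 130) 52.0 -69.0 71.0 | (290, 130) 0.0 -72.0 70.0 | (300, 130) 90.0 -50.0 72.0 | 
(270, 140) 1.0 -88.0 62.0 | (280, 140) 71.0 -64.0 66.0 | (290, 140) 143.0 -45.0 70.0 | (300, 140) 155.0 -39.0 70.0 | 
(270, 150) 0.0 -89.0 54.0 | (280, 150) 71.0 -64.0 60.0 | (290, 150) 144.0 -44.0 66.0 | (300, 150) 156.0 -39.0 67.0 | 
(270, 160) 1.0 -88.0 45.0 | (280, 160) 71.0 -64.0 54.0 | (290, 160) 145.0 -44.0 63.0 | (300, 160) 156.0 -39.0 64.0 | 
(270, 170) 0.0 -89.0 37.0 | (280, 170) 71.0 -64.0 48.0 | (290, 170) 146.0 -44.0 59.0 | (300, 170) 155.0 -39.0 61.0 | 
(270, 180) -1.0 -89.0 28.0 | (280, 180) 72.0 -64.0 42.0 | (290, 180) 146.0 -44.0 56.0 | (300, 180) 155.0 -39.0 57.0 | 
(270, 190) 1.0 -89.0 20.0 | (280, 190) 73.0 -64.0 36.0 | (290, 190) 147.0 -44.0 52.0 | (300, 190) 156.0 -39.0 54.0 | 
(270, 200) 1.0 -89.0 11.0 | (280, 200) 73.0 -64.0 29.0 | (290, 200) 147.0 -44.0 48.0 | (300, 200) 156.0 -39.0 51.0 | 
(270, 210) 0.0 -89.0 1.0 | (280, 210) 75.0 -63.0 23.0 | (290, 210) 148.0 -43.0 45.0 | (300, 210) 155.0 -39.0 47.0 | 
(270, 220) 1.0 -89.0 -8.0 | (280, 220) 75.0 -63.0 17.0 | (290, 220) 149.0 -43.0 41.0 | (300, 220) 156.0 -38.0 44.0 | 
(270, 230) 1.0 -89.0 -17.0 | (280, 230) 75.0 -63.0 10.0 | (290, 230) 149.0 -43.0 37.0 | (300, 230) 156.0 -38.0 40.0 | 
(270, 240) 1.0 -89.0 -27.0 | (280, 240) 74.0 -63.0 3.0 | (290, 240) 149.0 -43.0 34.0 | (300, 240) 156.0 -38.0 37.0 | 
(270, 250) -1.0 -89.0 -37.0 | (280, 250) 74.0 -63.0 -4.0 | (290, 250) 150.0 -43.0 30.0 | (300, 250) 156.0 -38.0 33.0 |
```

View pics/c3.png

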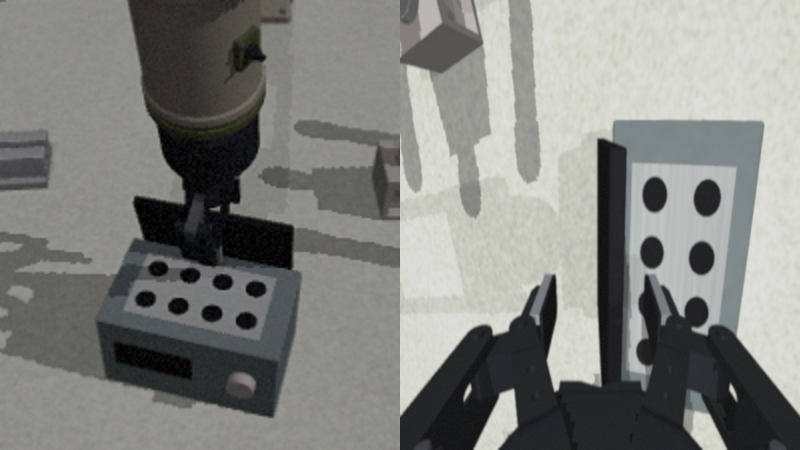

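The board is released and leaning: its front face runs from (n=-64, z=71) to (n=-44, z=145). That is about 0.26 rad of lean, touching the heater edge at n≈-50. I'll retract along the tool.

drive_tool --deltas '[{"tx": 0,"ty": 0,"tz": -0.02,"ax": 0,"ay": 0,"az": 0},{"tx": 0,"ty": 0,"tz": -0.06,"ax": 0,"ay": 0,"az": 0},{"tx": 0,"ty": 0,"tz": -0.1,"ax": 0,"ay": 0,"az": 0},{"tx": 0,"ty": 0,"tz": -0.13,"ax": 0,"ay": 0,"az": 0},{"tx": 0,"ty": 0,"tz": -0.13,"ax": 0,"ay": 0,"az": 0}]' --fingers 1

```text
time: 7.0
ee_pos: [678.0, 6.1, 249.2]
orientation: [[0.235, 0.951, -0.199], [0.972, -0.229, 0.054], [0.005, -0.206, -0.979]]
force: [0.5, 0.6, 1.0]
opening: 0.998
```

```bash
python3 -c "
from h import *
delta([480,218,215],Rt(2.5))"
```

```text
t 7.0 at [678.    6.1 249.2] d [ 0.1592 -0.2299  0.0843] a [-11.77  -1.98 -16.03] F [0.5 0.6 1. ] op 0.998
```

drive_tool --deltas '[{"tx": 0.025,"ty": -0.035,"tz": 0.01,"ax": -1,"ay": 0,"az": -2},{"tx": 0.05,"ty": -0.075,"tz": 0.026,"ax": -3,"ay": -0.5,"az": -4},{"tx": 0.075,"ty": -0.11,"tz": 0.039,"ax": -6,"ay": -1,"az": -8},{"tx": 0.1,"ty": -0.145,"tz": 0.052,"ax": -9,"ay": -1.5,"az": -12},{"tx": 0.125,"ty": -0.18,"tz": 0.066,"ax": -11.8,"ay": -2,"az": -16}]'

```text
time: 7.5
ee_pos: [518.2, 173.8, 216.6]
orientation: [[-0.046, 0.999, -0.008], [0.999, 0.046, 0.001], [0.001, -0.008, -1.0]]
force: [0.7, 0.9, 0.9]
opening: 0.999
```

```bash
python3 -c "
from h import *
delta([480,218,215],Rt(2.5))"
```

```text
t 7.5 at [518.2 173.8 216.6] d [ 0.0459 -0.0361  0.0019] a [-0.43 -0.05  0.14] F [0.7 0.9 0.9] op 0.999
```

drive_tool --deltas '[{"tx": 0.025,"ty": -0.02,"tz": 0,"ax": 0,"ay": 0,"az": 0},{"tx": 0.044,"ty": -0.034,"tz": 0,"ax": 0,"ay": 0,"az": 0},{"tx": 0.044,"ty": -0.034,"tz": 0,"ax": 0,"ay": 0,"az": 0},{"tx": 0.044,"ty": -0.034,"tz": 0,"ax": 0,"ay": 0,"az": 0}]'

```text
time: 7.9
ee_pos: [483.7, 215.4, 217.5]
orientation: [[-0.045, 0.999, -0.009], [0.999, 0.045, -0.0], [0.0, -0.009, -1.0]]
force: [0.3, 0.5, 0.1]
opening: 1.001
```

```bash
python3 -c "
from h import *
delta([480,218,215],Rt(2.5))
shot('wrist','w5'); im,P=pts('w5')
Q=P[(P[...,2]>112)&(P[...,2]<127)]
n,l,st,c=cv2.connectedComponentsWithStats(((P[...,2]>112)&(P[...,2]<127)).astype(np.uint8))
for i in range(1,n):
  if st[i,4]>300: q=P[l==i]; print(np.round(c[i]),st[i,4],cv2.minEnclosingCircle(q[:,:2].astype(np.float32)),np.median(q[:,2]))
"
```

```text
t 7.9 at [483.7 215.4 217.5] d [ 0.0028 -0.0036  0.0025] a [-0.54 -0.02  0.06] F [0.3 0.5 0.1] op 1.001
[162. 157.] 1497 ((386.3253479003906, 256.00897216796875), 17.397018432617188) 117.14002777175162
[277. 209.] 1443 ((479.825927734375, 219.06594848632812), 17.4798641204834) 123.11815510168651
[394. 206.] 1340 ((576.0130615234375, 225.11337280273438), 17.59069061279297) 117.04617128274168
[446. 399.] 489 ((655.70654296875, 29.7689151763916), 27.376888275146484) 122.08580579760681
```

View pics/w5.png

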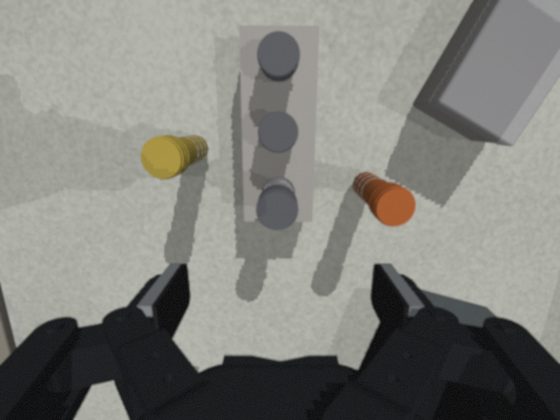

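The tall tube's cap is at (277,209): centre (479.8,219.1), top at 123 mm, radius 17.5 mm, so it is the right one. The shorter tubes are at (277,132) and (279,55), with yellow at (165,157) and orange at (392,204). I'll descend and grip the cap.

drive_tool --deltas '[{"tx": 0.004,"ty": -0.004,"tz": 0.03,"ax": -0.5,"ay": 0,"az": 0},{"tx": 0.004,"ty": -0.004,"tz": 0.07,"ax": -0.5,"ay": 0,"az": 0},{"tx": 0.004,"ty": -0.004,"tz": 0.105,"ax": -0.5,"ay": 0,"az": 0},{"tx": 0.004,"ty": -0.004,"tz": 0.128,"ax": -0.5,"ay": 0,"az": 0},{"tx": 0.004,"ty": -0.004,"tz": 0.128,"ax": -0.5,"ay": 0,"az": 0}]'

```text
time: 8.45
ee_pos: [476.2, 216.9, 85.4]
orientation: [[-0.042, 0.999, -0.008], [0.999, 0.042, -0.002], [-0.002, -0.008, -1.0]]
force: [-0.3, 0.3, -0.4]
opening: 1.005
```

```bash
python3 -c "
from h import *
delta([479.8,219,89],Rt(2.5))
camera('wrist');delta([479.8,219,89],Rt(2.5))"
```

```text
t 8.45 at [476.2 216.9  85.4] d [ 0.0019  0.0036 -0.0037] a [-0.47  0.1  -0.11] F [-0.3  0.3 -0.4] op 1.005
t 8.5 at [477.7 217.6  88. ] d [ 0.0013  0.0021 -0.001 ] a [-0.28  0.04 -0.1 ] F [-0.2 -0.6  0. ] op 0.999
```

drive_tool --deltas '[{"tx": 0.001,"ty": 0.001,"tz": 0,"ax": 0,"ay": 0,"az": 0},{"tx": 0.001,"ty": 0.001,"tz": 0,"ax": 0,"ay": 0,"az": 0},{"tx": 0.001,"ty": 0.001,"tz": 0,"ax": 0,"ay": 0,"az": 0},{"tx": 0.001,"ty": 0.001,"tz": 0,"ax": 0,"ay": 0,"az": 0},{"tx": 0.001,"ty": 0.001,"tz": 0,"ax": 0,"ay": 0,"az": 0}]' --fingers -1 --grip_force 40

```text
time: 9.0
ee_pos: [480.6, 220.6, 91.5]
orientation: [[-0.043, 0.999, 0.002], [0.999, 0.043, 0.002], [0.002, 0.002, -1.0]]
force: [-1.6, 0.1, 5.2]
opening: 0.389
```

drive_tool --deltas '[{"tx": 0,"ty": 0,"tz": 0,"ax": 0,"ay": 0,"az": 0},{"tx": 0,"ty": 0,"tz": 0,"ax": 0,"ay": 0,"az": 0},{"tx": 0,"ty": 0,"tz": 0,"ax": 0,"ay": 0,"az": 0}]'

```text
time: 9.3
ee_pos: [480.6, 220.6, 91.5]
orientation: [[-0.044, 0.999, 0.002], [0.999, 0.044, 0.002], [0.002, 0.002, -1.0]]
force: [-1.5, -0.6, 6.7]
opening: 0.389
```

drive_tool --deltas '[{"tx": 0,"ty": 0,"tz": -0.02,"ax": 0,"ay": 0,"az": 0},{"tx": 0,"ty": 0,"tz": -0.05,"ax": 0,"ay": 0,"az": 0},{"tx": 0,"ty": 0,"tz": -0.085,"ax": 0,"ay": 0,"az": 0},{"tx": 0,"ty": 0,"tz": -0.12,"ax": 0,"ay": 0,"az": 0},{"tx": 0,"ty": 0,"tz": -0.15,"ax": 0,"ay": 0,"az": 0}]'

```text
time: 9.8
ee_pos: [479.9, 220.2, 242.4]
orientation: [[-0.044, 0.999, 0.001], [0.999, 0.043, 0.001], [0.001, 0.001, -1.0]]
force: [0.3, 0.5, 0.3]
opening: 0.383
```

```bash
cat >> h.py <<'E'
def tube(n,y,h,tilt,off):
    # TCP for tube middle at heater-frame (n,y), height h; off = TCP distance from the foot along the tube
    R=Rt(HY,tilt); return HC+n*HN+y*HYA+np.array([0,0,h])-R[:,2]*(off-58),R
E
python3 -c "
from h import *
shot('wrist','w6')
p,R=tube(-170,0,140,45,83); print(p); delta(p,R)"
```

```text
[516.66192533  41.44923131 157.67766953]
t 9.85 at [482.1 221.  248.2] d [-0.1812  0.026   0.0901] a [-44.25  -6.6   15.24] F [ 0.7 -0.3  4.2] op 0.386
```

View pics/w6.png

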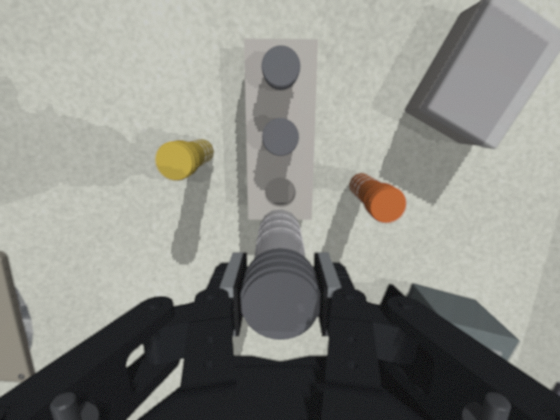

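The tube is held by its cap at (280,290) and drawn clear of the rack; its hole at (280,190) is empty. Next I'll move it to the board while tilting.

drive_tool --deltas '[{"tx": -0.03,"ty": 0.003,"tz": 0,"ax": -5,"ay": -0.7,"az": 2},{"tx": -0.065,"ty": 0.007,"tz": 0.005,"ax": -12,"ay": -1.8,"az": 4},{"tx": -0.1,"ty": 0.012,"tz": 0.015,"ax": -19,"ay": -2.8,"az": 6.5},{"tx": -0.13,"ty": 0.016,"tz": 0.03,"ax": -26,"ay": -3.9,"az": 9},{"tx": -0.155,"ty": 0.02,"tz": 0.045,"ax": -33,"ay": -5,"az": 11.4}]'

```text
time: 10.35
ee_pos: [507.0, 64.9, 195.6]
orientation: [[0.17, 0.823, 0.543], [0.985, -0.128, -0.115], [-0.025, 0.554, -0.832]]
force: [0.2, -0.6, -1.1]
opening: 0.383
```

```bash
python3 -c "
from h import *
p,R=tube(-170,0,140,45,85); delta(p,R); print(np.round(state()['joint_positions'],2))"
```

```text
t 10.35 at [507.   64.9 195.6] d [-0.0205 -0.0105  0.0375] a [-11.3   -1.38   3.91] F [ 0.2 -0.6 -1.1] op 0.383
[ 0.18 -0.65  2.31 -0.26  0.94  0.44]
```

```bash
python3 -c "
from h import *
p,R=tube(-150,0,150,43,85); delta(p,R)"
```

```text
t 10.35 at [507.   64.9 195.6] d [-0.0221  0.0126  0.0401] a [-9.3  -1.31  3.93] F [ 0.2 -0.6 -1.1] op 0.383
```

drive_tool --deltas '[{"tx": -0.011,"ty": 0.006,"tz": 0.015,"ax": -3,"ay": -0.5,"az": 1.3},{"tx": -0.022,"ty": 0.012,"tz": 0.03,"ax": -6,"ay": -1,"az": 2.6},{"tx": -0.022,"ty": 0.012,"tz": 0.039,"ax": -9,"ay": -1.3,"az": 3.9},{"tx": -0.022,"ty": 0.012,"tz": 0.039,"ax": -9,"ay": -1.3,"az": 3.9},{"tx": -0.022,"ty": 0.012,"tz": 0.039,"ax": -9,"ay": -1.3,"az": 3.9}]'

```text
time: 10.85
ee_pos: [533.2, 38.7, 169.2]
orientation: [[0.234, 0.721, 0.653], [0.972, -0.171, -0.159], [-0.003, 0.672, -0.741]]
force: [-0.6, 1.2, 0.1]
opening: 0.39
```

```bash
python3 -c "
from h import *
p,R=tube(-150,0,150,43,85); 
shot('scene','s3'); shot('wrist','w7'); delta(p,R); s=state(); print(np.round(s['joint_positions'],2),np.abs(s['qd']).max())
O=np.array(s['orientation']); m=s['ee_pos']+O[:,2]*27; print('mid heater frame',(m-HC)@HN,(m-HC)@HYA,m[2],'foot z',(s['ee_pos']+O[:,2]*85)[2],'tilt',np.degrees(np.arccos(-O[2,2])))
a=cv2.imread('pics/s3.png')[120:345,180:380]
cv2.imwrite('pics/c4.png',np.hstack([cv2.resize(a,(400,450)),cv2.resize(cv2.imread('pics/w7.png'),(400,450))]))
im,P=pts('w7'); 
n=(P-HC)@HN; y=(P-HC)@HYA
for y0 in (-50,0,50):
  for z0 in (20,50,80,110,140):
    k=(abs(y-y0)<6)&(abs(P[...,2]-z0)<4)&(n>-100)&(n<-20); print(y0,z0,k.sum(),np.round(np.median(n[k]),1) if k.any() else '')
"
```

```text
t 10.95 at [534.1  38.8 170.8] d [-0.0016  0.0005  0.0019] a [-0.67 -0.05  0.18] F [-0.5  1.1  0.6] op 0.382
[ 0.15 -0.65  2.42 -0.4   0.71  0.6 ] 0.008223086650784925
mid heater frame -151.89531585291215 1.6263479433857313 150.79502052935115 foot z 107.91775324741587 tilt 42.33130824754306
-50 20 64 -78.2
-50 50 0 
-50 80 0 
-50 110 26 -53.3
-50 140 114 -45.9
0 20 69 -78.5
0 50 80 -70.4
0 80 96 -61.9
0 110 116 -54.4
0 140 131 -45.9
50 20 80 -78.4
50 50 95 -70.1
50 80 103 -62.3
50 110 122 -54.2
50 140 158 -46.0
```

View pics/c4.png

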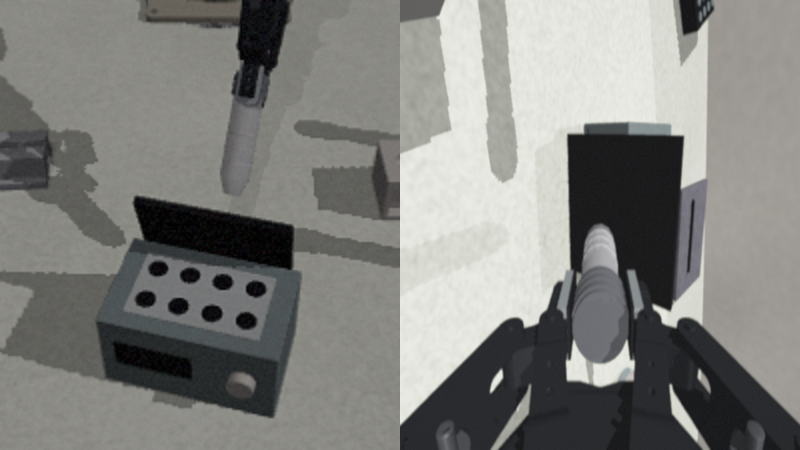

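The tube is held slanted in front of the board's middle, with the foot at (598,235) in the wrist half. The board is still leaning square: front face from n=-78 at z=20 to n=-46 at z=140, about 0.26 rad. I'll let it settle, then hand in.

drive_tool --deltas '[{"tx": 0,"ty": 0,"tz": 0,"ax": 0,"ay": 0,"az": 0},{"tx": 0,"ty": 0,"tz": 0,"ax": 0,"ay": 0,"az": 0},{"tx": 0,"ty": 0,"tz": 0,"ax": 0,"ay": 0,"az": 0},{"tx": 0,"ty": 0,"tz": 0,"ax": 0,"ay": 0,"az": 0}]'

```text
time: 11.35
ee_pos: [533.6, 38.5, 169.5]
orientation: [[0.235, 0.719, 0.654], [0.972, -0.172, -0.159], [-0.002, 0.673, -0.74]]
force: [-0.0, -0.5, -0.6]
opening: 0.385
```

```bash
python3 -c "
from bench import *
print(state()['ee_pos'],state()['opening'],sign_off())"
```

```text
the job is handed in; nothing more can be done
[533.6491906   38.51213264 169.49916024] 0.38493350391947634 None
```

The board is leaning against the middle of the heater's front wall, let go. The gripper is holding the tall tube slanted in front of it. I handed the job in at about 11.4 s; it reported no verdict.

- **Board:** it leans at about 0.26 rad, square to the wall. Its foot is about 79 mm before the heater's origin, and it touches the heater's top edge.
- **Tube:** it is held by its cap at about 42° from upright, cap end up. Its middle is about 102 mm before the heater's front wall, 2 mm off the centre line and 150 mm up. The foot is at about 108 mm, and the tube touches only the gripper.
- **Other objects:** I kept clear of the short tubes, bottle and tip box, but did not re-measure their positions at the end.
- **Checks:** the last checks agreed with each other. Two early move calls were refused because rows left out some values; nothing moved in either.

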